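Slide the lid off the battery tray

ROBOT

A 6-joint arm with a two-finger parallel gripper is mounted at the origin on the work surface. World frame = base frame: x ahead of the robot, y to its left, z up, the work surface at z = 0. Lengths are in m, angles in rad, forces in N, time in s.
With the tool pointing down it reaches from about 0.3 to 0.875 m from the base axis. Payload 6.4 kg.
Tool frame: the origin (TCP) lies on the front face of the gripper's body, between the roots of the fingers; the fingertips stand 73 mm ahead of it and the grasp point (between the pads) lies ctrl.pinch_z ahead of it (ctrl.pinch_z is the distance from the TCP to the grasp point, in m); z points along the fingers, x is the direction in which the jaws open and shut, and the axes are right-handed (so a half turn about z gives the same grasp; the last joint's range is limited). The gripper opens to 85 mm and grips with 20 to 120 N. Pads are 22 mm wide; open, the fingers measure 114 mm over their backs; the gripper's body (76 mm by 85 mm) begins 54 mm behind the grasp point. The pads swing forward as they close: fully open they stand 13 mm farther back than shut.
Start: joints at [0.946, 0.181, 1.607, -0, 1.354, -0.206], TCP at [0.234, 0.525, 0.304] pointing down, gripper open.
Joint ranges: [-2.99, 2.99], [-0.89, 2.07], [0.3, 2.58], [-1.14, 4.28], [0, 2.63], [-3.12, 3.12]. Speed limits (rad/s): [2.57, 2.57, 3.01, 3.14, 3.14, 3.14].

INTERFACE

Orientations are given as a unit quaternion [w, x, y, z].
In Python, from bench import ctrl gives the robot as it stands.
- The arm moves only by the tool move_arm, never from a script. Its argument "rows" is text: rows parted by semicolons, each of 7 numbers parted by spaces: the shift along the tool's x, y, z in cm, then the turn, a rotation vector about the tool's x, y, z in degrees, then the opening, from 0 (shut) to 1 (fully open). In form: x y z rx ry rz grip; .... A call has 1 to 20 rows; each row shifts and turns the commanded pose from where the row before left it, along the tool's axes as they then stand; what a row does not reach is not made up. A row lasts 1/10 s, in which the tool goes at most 50 mm and 8.59 degrees, less where a joint would pass 70% of its speed; a pose out of reach is approached as far as the arm can. A call with a gripper value outside its range is refused whole. The fingers move at their own pace and stop on an object; the grip force is fixed at half the most. Time passes only in rows, so rows that do not move let the fingers close. It gives the time, the measured TCP pose, the force and the opening at its end, in the units of the state.
- ctrl.get_obs(): the state, without advancing time (a new reading comes with each control period).
- ctrl.camera(name): name is "scene" or "top"; returns a dict with "color" (400x640x3 uint8, blue, green, red), "fx", "fy", "cx", "cy" (pixels), "k1" (the pictures are not rectified: a ray, as slopes to the right and down, at radius r is drawn at 1 + k1 r^2 times it, then the intrinsics apply), "rvec" (rotation vector, rad) and "tvec" (3), from world to camera coordinates, as OpenCV has them. Camera axes: x right, y down, z forward; pixel columns grow to the right and rows downward; lengths in m; the calibration is good to about 2 mm. A picture is of the moment at which its call begins. There is no depth.
- ctrl.hand_in(): hands the job in, once; it reports no verdict.
Trained networks look in the newest picture that a camera, given by its name, has taken for a name from the list of things; names that differ only in an ending like _2 or _b are one class to them, and where a whole thing is asked for, a point or a joint stands for the part that bears it (a point fixed in the world has none). Each returns a list of dicts, best first, with "confidence" (0 to 1); they miss things now and then, are a little off and sometimes report something else, mostly with a low value. They report only what shows in the picture. A call takes as long as a camera call. They do not tell look-alikes from the thing itself.
- ctrl.look_for(camera, query): "bbox" ([left, top, right, bottom] in pixels, round what is visible of it).
- ctrl.trace(camera, query): "region" (400x640 bool, what is visible of it) and "bbox" ([left, top, right, bottom] in pixels, round what is visible of it).
The state is a dict: "time_s": time; "q": joint angles; "dq": joint speeds; "joint_efforts": joint torques, N m; "eef_pos": TCP position; "eef_rot": TCP orientation; "wrist_force": force on the tool from outside, world axes, zero at the start; "torque": the same for the moment, N m; "opening": opening from 0.0 (shut) to 1.0 (fully open).
Only numpy, scipy, OpenCV 4.12 (cv2) and the standard library are available. Lean on these libraries where they do the work, as an engineer would, in place of code of your own. Each camera call takes 0.05 s, during which the arm holds its last target.

TASK

Open the black battery tray: take its lid by the orange pull, lift that end over the stop lip, slide the lid out of its grooves towards the pull end, and lay it flat, pull upwards, on the middle of the green mat. Leave the white tray shut.

Things in the scene. Friction and masses are not known exactly. Their poses are not given: they have to be found in the camera images.
- black_lid_mid (a point): Loose black lid, 90 g: plate 128 (x) x 72 (y) x 5 mm, with an orange upright pull on top, 22 (x) x 18 (y) x 30 mm tall. This point: middle of the plate; z up. The pull's middle is 47 mm from it towards -x and 17.5 mm above it. It cannot be lifted flat over the lip: raise the pull end 8 to 13 mm, tilting about the +x end by about 5 degrees, slide it 50 mm or more to -x, then lift away.
- black_tray: Black tray of cells, fixed, 150 (x) x 92 (y) x 44 mm high. Origin: centre of underside; z up; pull end at -x. Heights over origin: ledges under lid 30 mm; stop lip at x -72 to -66 mm, top 37; side walls 35; groove roofs over the lid's long edges at x +20 to +75 mm only, underside 40 (5 above the lid). Shut lid spans x about -62 to +66; play 2 mm each side, 4 each end.
- mat: Square green mat fixed to the counter, 160 x 160 x 3 mm. Origin: centre of its underside (counter height), z up, sides along x and y.
- white_lid_mid (a point): White lid with a blue pull on the like-shaped white tray; to be left shut. Same sizes as the black one; this point is the middle of its plate, 2.5 mm above its underside.
Not all that is in view belongs to the job. Several things have the shape of the mat; the one meant has the colours described above.

How it is judged:
On the way:
1. the black lid has passed over the stop lip and is sliding out, its far end still in the grooves (x of black_lid_mid in the frame of black_tray between -0.044 and -0.01 m and z of black_lid_mid in the frame of black_tray below 0.06 m and angle between black_lid_mid's own z axis and vertical below 0.35 rad), for 0.05 s.
At the end, for the whole second after the job is handed in: The black lid lies at rest flat on the mat, pull upwards (within 6 degrees of level), its middle within 50 mm of the mat's middle; the white lid is within 12 mm of where it was (horizontal distance between black_lid_mid and mat below 0.05 m and angle between black_lid_mid's own z axis and vertical below 0.1 rad and height (world z) of black_lid_mid below 0.012 m and contact force between anything else and mat above 0.2 N and distance of white_lid_mid from where it was at the start of the episode below 0.012 m); the robot touches nothing.
It fails at once if the white lid is moved by more than 12 mm (distance of white_lid_mid from where it was at the start of the episode above 0.012 m).
It also fails if it takes over 42 s, if anything falls off the work surface, if the arm or the gripper's body presses on something with over 40 N, if the wrist force passes 120 N, or if a joint passes its speed limit or range.

## Working session

There is one attempt and no reset: what is moved stays moved. The work goes in short steps, Python scripts to look and compute and a tool call to move; the robot and the scene stay as the last step left them, time stands still between calls to the robot, and variables do not carry over. Pictures are saved under pics/ and viewed, and the job is handed in when it is done.

Besides the shell and the picture viewer there is one more tool, called after "Call:" in YAML: its name, and indented under it one key for each argument. move_arm: Moves the arm, as the interface text tells. Its arguments: {"type":"object","properties":{"rows":{"type":"string"}},"required":["rows"]}

```bash
mkdir -p pics
cat > h.py <<'E'
import numpy as np,cv2
from bench import ctrl
def K(c): return np.array([[c['fx'],0,c['cx']],[0,c['fy'],c['cy']],[0,0,1.]])
def ray(c,uv):
    uv=np.atleast_2d(np.array(uv,float)); 
    n=cv2.undistortPoints(uv.reshape(-1,1,2),K(c),np.array([c['k1'],0,0,0,0.])).reshape(-1,2)
    R=cv2.Rodrigues(np.array(c['rvec'],float))[0];t=np.array(c['tvec'],float).ravel()
    d=np.c_[n,np.ones(len(n))]@R; return -R.T@t,d
def atz(c,uv,z):
    o,d=ray(c,uv); return o+d*((z-o[2])/d[:,2])[:,None]
def proj(c,P):
    return cv2.projectPoints(np.array(P,float).reshape(-1,1,3),np.array(c['rvec'],float),np.array(c['tvec'],float),K(c),np.array([c['k1'],0,0,0,0.]))[0].reshape(-1,2)
E
python3 - <<'E'
from h import *
print(ctrl.get_obs(),ctrl.pinch_z)
for n in ['scene','top']:
    c=ctrl.camera(n); cv2.imwrite(f'pics/{n}0.png',c['color']); print(n,ray(c,[[320,200]])[0],c['fx'],c['k1'])
    for q in ['black_lid_mid','black_tray','mat','white_lid_mid']:
        print(n,q,[(np.round(r['bbox']).tolist(),round(r['confidence'],2)) for r in ctrl.look_for(n,q)])
E
```

```text
{'time_s': 0.0, 'q': array([ 9.45695408e-01,  1.81531432e-01,  1.60799542e+00,  3.26470454e-05,
        1.35381622e+00, -2.06296697e-01]), 'dq': array([-2.14433715e-04, -6.91035107e-05,  1.12841532e-03,  4.84355075e-04,
        9.65597163e-04,  6.21425079e-04]), 'joint_efforts': array([-2.72752979e-03, -4.44898117e+01, -3.51309335e+01, -5.59261316e-04,
        9.63793223e-03, -1.24305822e-05]), 'eef_pos': array([0.2335554 , 0.52496556, 0.30299554]), 'eef_rot': array([ 3.01382219e-04,  8.38651799e-01,  5.44667233e-01, -8.21833558e-04]), 'wrist_force': array([-0.08952813,  0.0189648 , -0.148675  ]), 'torque': array([-0.00269735, -0.01369028, -0.01804979]), 'opening': 0.9996736479906847} 0.0539
scene [0.92066335 0.03519161 0.75346098] 419.4363808044992 -0.02312634756880386
scene black_lid_mid [([153.0, 198.0, 201.0, 260.0], 0.65), ([266.0, 245.0, 362.0, 343.0], 0.34)]
scene black_tray [([138.0, 200.0, 209.0, 274.0], 0.79)]
scene mat [([302.0, 162.0, 374.0, 222.0], 0.85), ([264.0, 247.0, 365.0, 336.0], 0.8), ([416.0, 145.0, 491.0, 198.0], 0.59)]
scene white_lid_mid [([430.0, 246.0, 484.0, 317.0], 0.63)]
top [ 3.24601528e-01 -1.03791750e-03  1.04300101e+00] 397.7133624857334 -0.07292613903059188
top black_lid_mid [([409.0, 152.0, 437.0, 199.0], 0.79)]
top black_tray [([400.0, 144.0, 442.0, 203.0], 0.66)]
top mat [([262.0, 202.0, 326.0, 264.0], 0.86), ([168.0, 221.0, 229.0, 292.0], 0.85), ([279.0, 102.0, 349.0, 174.0], 0.61)]
top white_lid_mid [([197.0, 119.0, 224.0, 170.0], 0.67)]
```

Run:
```python
import cv2
a=cv2.imread('pics/top0.png');b=cv2.imread('pics/scene0.png')
cv2.imwrite('pics/c1.png',cv2.resize(a[110:240,380:480],None,fx=4.5,fy=4.5,interpolation=2))
cv2.imwrite('pics/c2.png',cv2.resize(b[180:290,110:240],None,fx=5,fy=5,interpolation=2))
```

```text
(no output)
```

View pics/top0.png

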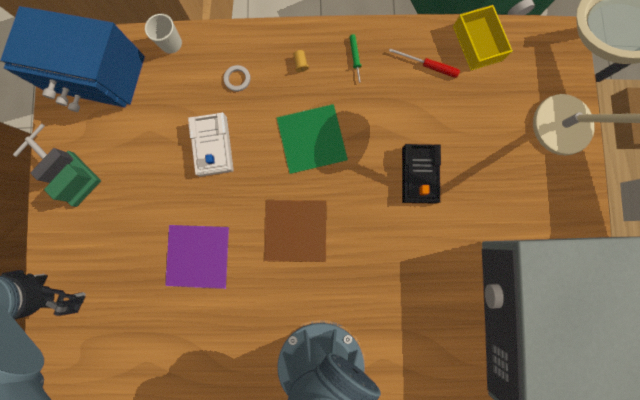

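View pics/scene0.png

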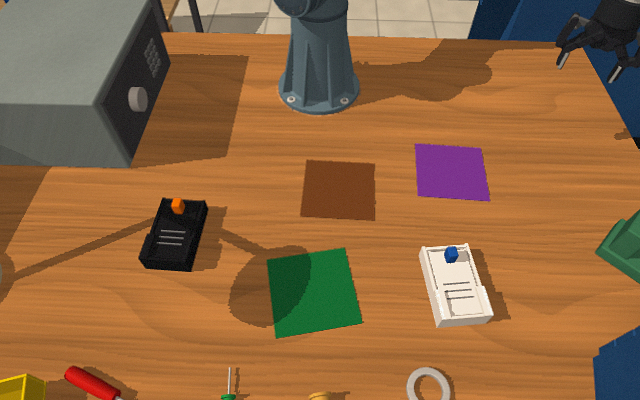

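```bash
sleep 1
```

```text
(no output)
```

View pics/c1.png

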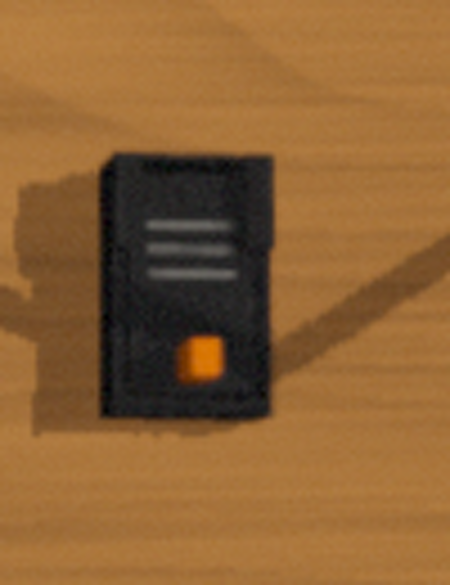

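View pics/c2.png

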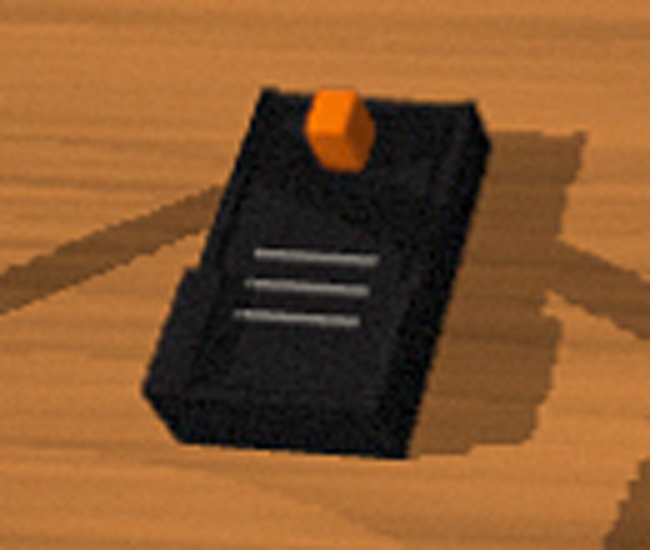

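Candidates for the mat: green (312,139), brown (295,231) and purple (198,257) in the top view. The green one fits. The black tray with the orange pull is at top (421,174), with the pull end towards the robot at (425,189). The white tray with the blue pull is at (211,144) and is left alone. The enlarged crops confirm the orange pull on the black lid. Next I fit the poses.

```bash
cat > fit.py <<'E'
from h import *
from scipy.optimize import minimize
def box(x0,x1,y0,y1,z0,z1): return np.array([[x,y,z] for x in(x0,x1) for y in(y0,y1) for z in(z0,z1)])
B=[box(-.075,.075,-.046,.046,0,.036),box(.02,.075,-.046,.046,0,.044)]
def place(P,p):
    c,s=np.cos(p[2]),np.sin(p[2]); return P@np.array([[c,-s,0],[s,c,0],[0,0,1]]).T+[p[0],p[1],p[3] if len(p)>3 else 0]
def sil(c,boxes,p,S=4):
    m=np.zeros((400*S,640*S),np.uint8)
    for b in boxes:
        h=cv2.convexHull(np.round((proj(c,place(b,p))+.5)*S-.5).astype(np.int32)); cv2.fillConvexPoly(m,h,255)
    return cv2.resize(m,(640,400),interpolation=cv2.INTER_AREA)/255.
def fit(cs,masks,boxes,p0):
    f=lambda p:sum(np.abs(sil(c,boxes,p)-m).sum()/m.sum() for c,m in zip(cs,masks))
    best=None
    for k in range(3):
        r=minimize(f,p0,method='Nelder-Mead',options=dict(initial_simplex=np.array([p0]+[np.array(p0)+d for d in np.diag([.012,.012,.1]+[.01]*(len(p0)-3))/(k+1)]),xatol=1e-4,fatol=1e-4)); p0=r.x
    return r.x,r.fun
E
python3 - <<'E'
from fit import *
cs=[ctrl.camera('top'),ctrl.camera('scene')]
W=[(395,140,448,208),(130,190,215,280)]
G=[(265,95,360,180),(255,240,372,345)]
mk=[];mo=[];mg=[]
for c,w,g in zip(cs,W,G):
    im=c['color'].astype(int);hsv=cv2.cvtColor(c['color'],cv2.COLOR_BGR2HSV)
    def win(m,w): z=np.zeros(m.shape);z[w[1]:w[3],w[0]:w[2]]=m[w[1]:w[3],w[0]:w[2]];return z
    dark=(im.max(2)<62)|((hsv[...,1]<90)&(im.max(2)<200)); o=(hsv[...,1]>215)&(hsv[...,0]<18)&(im[...,2]>150)
    mo.append(win(o,w));mk.append(win(cv2.morphologyEx((dark|o).astype(np.uint8),cv2.MORPH_OPEN,np.ones((3,3))),w))
    mg.append(win((hsv[...,0]>45)&(hsv[...,0]<85)&(hsv[...,1]>100),g))
    print(mk[-1].sum(),mo[-1].sum(),mg[-1].sum(), [np.argwhere(m).mean(0)[::-1] for m in (mk[-1],mo[-1],mg[-1])])
cv2.imwrite('pics/m.png',np.hstack([cv2.resize(np.r_[m[w[1]:w[3],w[0]:w[2]],o[w[1]:w[3],w[0]:w[2]]]*255,(390,560)) for m,o,w in zip(mk,mo,W)]))
p0=atz(cs[0],[[421,174]],.04)[0]; g0=atz(cs[0],[[312,139]],.003)[0]; print(p0,g0)
pull=box(-.058,-.036,-.009,.009,.035,.065)
for sel in ([0],[1],[0,1]):
    S=[cs[i] for i in sel]
    print(sel,'tray',fit(S,[mk[i] for i in sel],B+[pull],[p0[0],p0[1],0.]))
    print('mat',fit(S,[mg[i] for i in sel],[box(-.08,.08,-.08,.08,0,.003)],[g0[0],g0[1],0.15]))
oc=atz(cs[0],[np.argwhere(mo[0]).mean(0)[::-1]],.055)[0]
print('pull',fit(cs,mo,[box(-.011,.011,-.009,.009,.035,.065)],[oc[0],oc[1],0.]))
E
```

```text
2124.0 60.0 3385.0 [array([420.34934087, 173.10922787]), array([425.05      , 188.93333333]), array([311.37252585, 138.51491876])]
3552.0 112.0 6507.0 [array([174.10501126, 235.89836712]), array([175.86607143, 204.75892857]), array([311.92392808, 292.60596281])]
[ 0.48476355 -0.26746793  0.04      ] [0.5913653  0.01000831 0.003     ]
[0] tray (array([ 0.48921487, -0.27076024, -0.02811229]), np.float64(0.09018130792806765))
mat (array([0.59392978, 0.01169056, 0.21552567]), np.float64(0.040981261042083016))
[1] tray (array([ 0.48976628, -0.27533442, -0.01924829]), np.float64(0.07154875463698993))
mat (array([0.59497723, 0.00852545, 0.20526425]), np.float64(0.027716757519051883))
[0, 1] tray (array([ 0.48991104, -0.27285307, -0.03759963]), np.float64(0.19594691900275146))
mat (array([0.59429375, 0.00967765, 0.21158932]), np.float64(0.08581767033191481))
pull (array([ 0.44513355, -0.273721  ,  0.47438351]), np.float64(1.3260504201680672))[ WARN:0@1.215] global loadsave.cpp:1063 imwrite_ Unsupported depth image for selected encoder is fallbacked to CV_8U.
```

View pics/m.png

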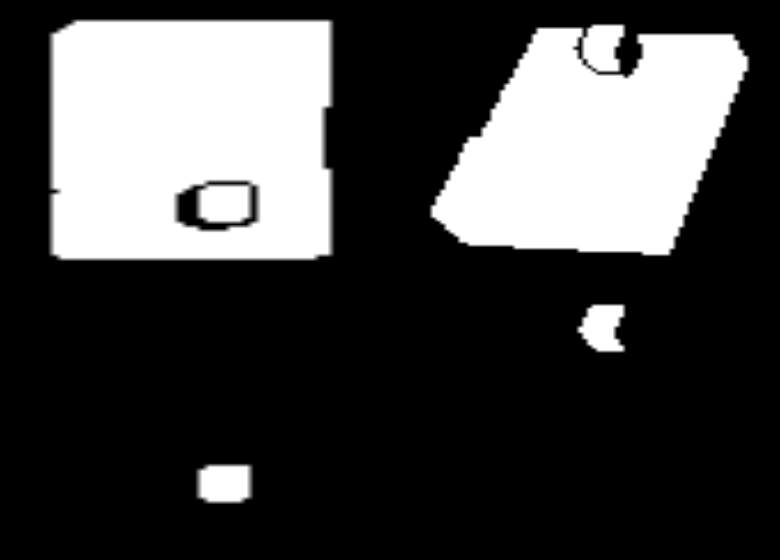

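```bash
cat > pm.py <<'E'
from fit import *
def omask(c,w,v=70):
    im=c['color'].astype(int);hsv=cv2.cvtColor(c['color'],cv2.COLOR_BGR2HSV)
    o=((hsv[...,1]>220)&(hsv[...,0]<19)&(im[...,2]>v)); z=np.zeros(o.shape);z[w[1]:w[3],w[0]:w[2]]=o[w[1]:w[3],w[0]:w[2]];return z
E
python3 - <<'E'
from pm import *
cs=[ctrl.camera('top'),ctrl.camera('scene')]
W=[(405,178,438,200),(160,192,200,225)]
mo=[omask(c,w) for c,w in zip(cs,W)]
cv2.imwrite('pics/m2.png',np.hstack([cv2.resize(np.r_[m[w[1]:w[3],w[0]:w[2]]]*255,(390,300)).astype(np.uint8) for m,w in zip(mo,W)]))
for th in (-.02,-.04):
  for sel in ([0],[1],[0,1]):
    f=lambda p:sum(np.abs(sil(cs[i],[box(-.011,.011,-.009,.009,.035,.065)],[p[0],p[1],th])-mo[i]).sum()/mo[i].sum() for i in sel)
    r=minimize(f,[.445,-.273],method='Nelder-Mead',options=dict(initial_simplex=[[.445,-.273],[.455,-.273],[.445,-.263]]))
    print(th,sel,r.x,r.fun)
E
```

```text
-0.02 [0] [ 0.44352692 -0.27160641] 0.30705373058314234
-0.02 [1] [ 0.44396362 -0.27317822] 0.26166490548315136
-0.02 [0, 1] [ 0.44350313 -0.27226795] 0.5884960407679676
-0.04 [0] [ 0.44342361 -0.271395  ] 0.3372039724980902
-0.04 [1] [ 0.4441864  -0.27332837] 0.2728895150874721
-0.04 [0, 1] [ 0.4438991  -0.27191921] 0.6155984440591696
```

View pics/m2.png

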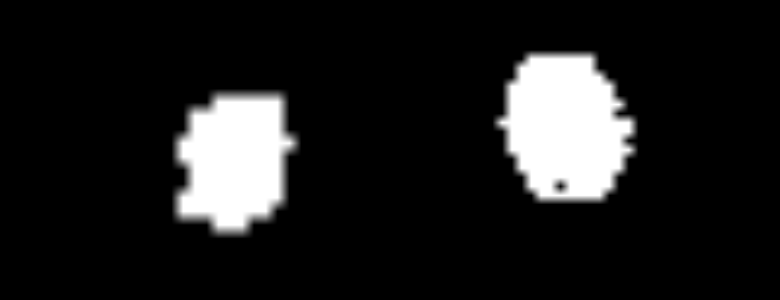

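Call:
move_arm:
  rows: "0 0 0 0 0 -7.5 1;0 0 0 0 0 -7.5 1;0 0 0 0 0 -7.5 1;-4.6 1.3 0 0 0 0 1;-4.6 1.3 0 0 0 0 1;-4.6 1.3 0 0 0 0 1;-4.6 1.3 0 0 0 0 1;-4.6 1.3 0 0 0 0 1;-4.6 1.3 0 0 0 0 1;-4.6 1.3 0 0 0 0 1;-4.6 1.3 0 0 0 0 1;-4.6 1.3 0 0 0 0 1;-4.6 1.3 0 0 0 0 1;-4.6 1.3 0 0 0 0 1;-4.6 1.3 0 0 0 0 1;-4.6 1.3 0 0 0 0 1;-4.6 1.3 0 0 0 0 1;-4.6 1.3 0 0 0 0 1;-4.6 1.3 0 0 0 0 1;0 0 0 0 0 0 1"

```text
time_s: 2.7
eef_pos: [0.4232, -0.2209, 0.3039]
eef_rot: [0.001, 0.718, 0.696, -0.001]
wrist_force: [0.1, 0.6, 0.4]
opening: 1.001
```

```bash
cat > go.py <<'E'
from h import *
from scipy.spatial.transform import Rotation as R
import sys
def go(x,y,z,yaw,tilt=0,o=None):
    """target of grasp point; yaw of tool x deg; tilt: rot about tool x(deg)"""
    o=o or ctrl.get_obs(); q=o['eef_rot']; C=R.from_quat([q[1],q[2],q[3],q[0]])
    T=R.from_euler('z',yaw,degrees=True)*R.from_euler('x',180,degrees=True)*R.from_euler('x',tilt,degrees=True)
    tcp=np.array([x,y,z])-T.apply([0,0,ctrl.pinch_z])
    print('t',o['time_s'],'pos',o['eef_pos'].round(4),'grasp',(o['eef_pos']+C.apply([0,0,ctrl.pinch_z])).round(4),'yaw',np.degrees(np.arctan2(*C.apply([1,0,0])[[1,0]])).round(2),'toolz',C.apply([0,0,1]).round(4),'open',round(o['opening'],3),'F',o['wrist_force'].round(2))
    print('d cm',(100*C.inv().apply(tcp-o['eef_pos'])).round(2),'rot deg',np.degrees((C.inv()*T).as_rotvec()).round(2))
if __name__=='__main__': go(*map(float,sys.argv[1:]))
E
python3 go.py .4437 -.2723 .057 88.5
```

```text
t 2.7 pos [ 0.4232 -0.2209  0.3039] grasp [ 0.4232 -0.221   0.25  ] yaw 88.23 toolz [ 4.0e-04 -1.9e-03 -1.0e+00] open 1.001 F [0.13 0.6  0.4 ]
d cm [-5.03  2.2  19.31] rot deg [ 0.03  0.11 -0.27]
```

Call:
move_arm:
  rows: "-2.5 1.1 0 0 0 -0.2 1;-2.5 1.1 0 0 0 0 1;0 0 4 0 0 0 0.6;0 0 4 0 0 0 0.6;0 0 3 0 0 0 0.6;0 0 0 0 0 0 0.6;0 0 0 0 0 0 0.6"

```text
time_s: 3.4
eef_pos: [0.4434, -0.266, 0.1944]
eef_rot: [-0.0, 0.715, 0.699, 0.0]
wrist_force: [0.2, -0.2, 1.2]
opening: 0.6
```

```bash
python3 - <<'E'
from h import *
for n,w in (('scene',(110,120,270,280)),('top',(380,110,500,230))):
    c=ctrl.camera(n); cv2.imwrite(f'pics/{n}1.png',cv2.resize(c['color'][w[1]:w[3],w[0]:w[2]],(500,500),interpolation=2))
E
python3 -c "
import cv2,numpy as np
cv2.imwrite('pics/j1.png',cv2.resize(np.hstack([cv2.imread('pics/scene1.png'),cv2.imread('pics/top1.png')]),(800,400)))"
python3 go.py .4437 -.2723 .057 88.5
```

```text
t 3.5 pos [ 0.4444 -0.2671  0.1962] grasp [ 0.4445 -0.2672  0.1423] yaw 88.72 toolz [ 0.0026 -0.0025 -1.    ] open 0.6 F [-0.14 -0.11  0.23]
d cm [-0.51 -0.08  8.53] rot deg [0.15 0.14 0.22]
```

View pics/j1.png

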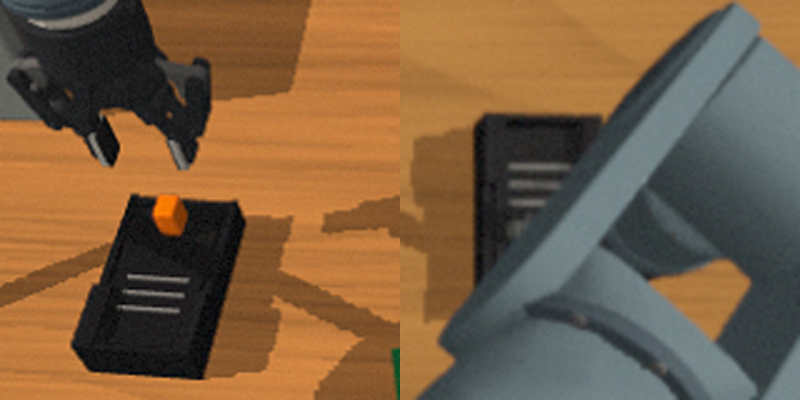

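The scene crop shows the open fingers above the orange pull, jaws across the tray. The hand hides the pull in the top view.

Call:
move_arm:
  rows: "-0.5 -0.1 2.8 0 0 0.2 0.6;0 0 2.8 0 0 0 0.6;0 0 2.2 0 0 0 0.6;0 0 0.6 0 0 0 0.6;0 0 0 0 0 0 0.6"

```text
time_s: 4.0
eef_pos: [0.4426, -0.2716, 0.1107]
eef_rot: [0.0, 0.716, 0.698, 0.0]
wrist_force: [-0.0, -0.0, 0.1]
opening: 0.6
```

```bash
python3 - <<'E'
from h import *
c=ctrl.camera('scene'); cv2.imwrite('pics/s2.png',cv2.resize(c['color'][160:280,110:270],(800,600),interpolation=2))
E
python3 go.py .4437 -.2723 .057 88.5
```

```text
t 4.05 pos [ 0.443  -0.272   0.1114] grasp [ 0.4431 -0.2721  0.0575] yaw 88.52 toolz [ 0.0016 -0.0015 -1.    ] open 0.594 F [-0.01 -0.85 -0.63]
d cm [-0.03  0.07  0.05] rot deg [0.09 0.09 0.02]
```

View pics/s2.png

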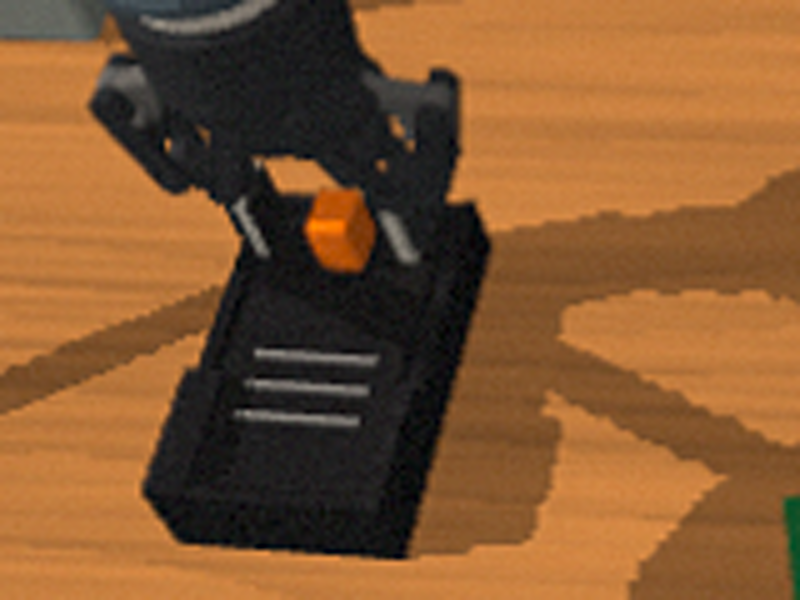

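The pull at crop (340,230) sits between the pads, so I close the gripper.

Call:
move_arm:
  rows: "0 0 0 0 0 0 0.3;0 0 0 0 0 0 0;0 0 0 0 0 0 0;0 0 0 0 0 0 0;0 0 0 0 0 0 0;0 0 0 0 0 0 0"

```text
time_s: 4.65
eef_pos: [0.443, -0.272, 0.1114]
eef_rot: [0.001, 0.716, 0.698, 0.0]
wrist_force: [0.0, 0.7, 6.9]
opening: 0.196
```

```bash
python3 go.py .4437 -.2723 .057 88.5; python3 -c "
from h import *
print(ctrl.get_obs()['torque'])
c=ctrl.camera('scene'); cv2.imwrite('pics/s3.png',cv2.resize(c['color'][160:280,110:270],(800,600),interpolation=2))"
```

```text
t 4.65 pos [ 0.443  -0.272   0.1114] grasp [ 0.4431 -0.2721  0.0575] yaw 88.51 toolz [ 0.0018 -0.0017 -1.    ] open 0.196 F [0.03 0.74 6.86]
d cm [-0.03  0.07  0.05] rot deg [0.11 0.1  0.01]
[ 0.18408994  0.1325599  -0.00607941]
```

View pics/s3.png

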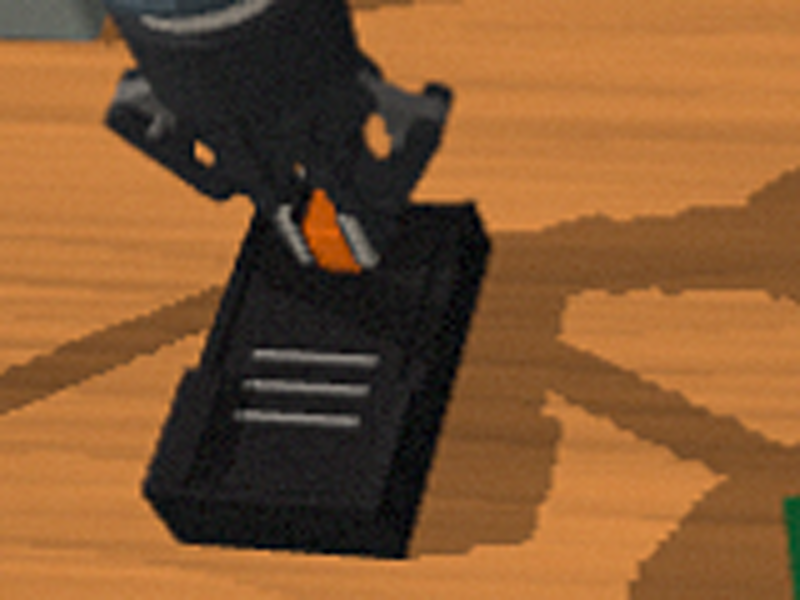

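Grip confirmed: opening 0.196, about 17 mm. Now I tilt 4.5° about the +x end.

Call:
move_arm:
  rows: "0 0.13 -0.17 0.9 0 0 0;0 0.13 -0.17 0.9 0 0 0;0 0.13 -0.17 0.9 0 0 0;0 0.13 -0.17 0.9 0 0 0;0 0.13 -0.17 0.9 0 0 0;0 0 0 0 0 0 0;0 0 0 0 0 0 0"

```text
time_s: 5.4
eef_pos: [0.4495, -0.272, 0.1187]
eef_rot: [-0.028, 0.716, 0.697, -0.028]
wrist_force: [-0.9, -0.9, 5.2]
opening: 0.2
```

```bash
python3 go.py .4455 -.2723 .066 88.5 4.5; python3 -c "
from h import *
c=ctrl.camera('scene'); cv2.imwrite('pics/s4.png',cv2.resize(c['color'][160:280,110:270],(800,600),interpolation=2))"
```

```text
t 5.4 pos [ 0.4495 -0.272   0.1187] grasp [ 0.4453 -0.2719  0.065 ] yaw 88.52 toolz [-0.0784  0.001  -0.9969] open 0.2 F [-0.86 -0.89  5.23]
d cm [-0.04  0.01 -0.1 ] rot deg [0.01 0.06 0.01]
```

View pics/s4.png

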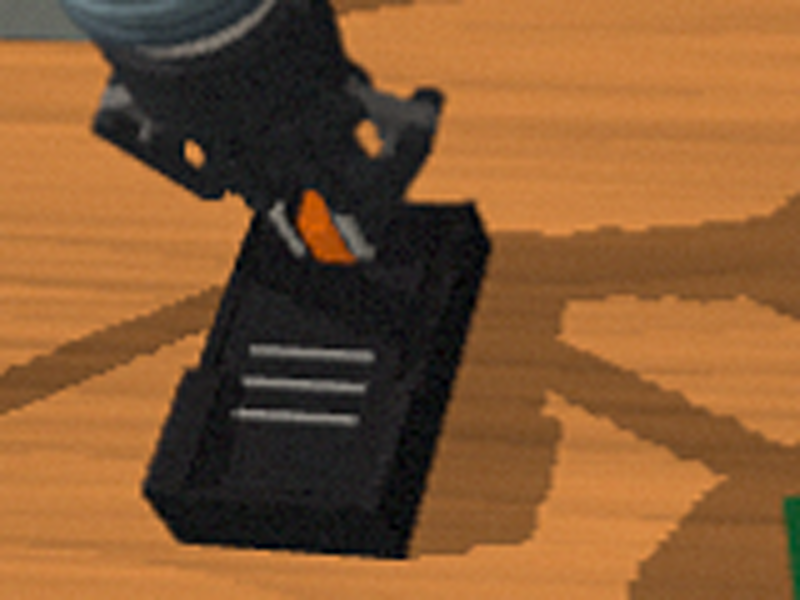

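Call:
move_arm:
  rows: "0 0 -0.15 0 0 0 0;0 0 0 0 0 0 0;0 -0.4 0.02 0 0 0 0;0 -0.4 0.03 0 0 0 0;0 0 0 0 0 0 0"

```text
time_s: 5.95
eef_pos: [0.4403, -0.271, 0.1196]
eef_rot: [-0.029, 0.716, 0.697, -0.028]
wrist_force: [-1.0, 0.2, 2.1]
opening: 0.197
```

```bash
python3 go.py .4455 -.2723 .066 88.5 4.5; python3 -c "
from h import *
c=ctrl.camera('scene'); cv2.imwrite('pics/s5.png',cv2.resize(c['color'][160:280,110:270],(800,600),interpolation=2))"
```

```text
t 5.95 pos [ 0.4403 -0.271   0.1196] grasp [ 0.436  -0.2708  0.0658] yaw 88.5 toolz [-0.0796  0.0028 -0.9968] open 0.197 F [-1.    0.24  2.08]
d cm [-0.12  0.94 -0.09] rot deg [-0.07 -0.04  0.  ]
```

View pics/s5.png

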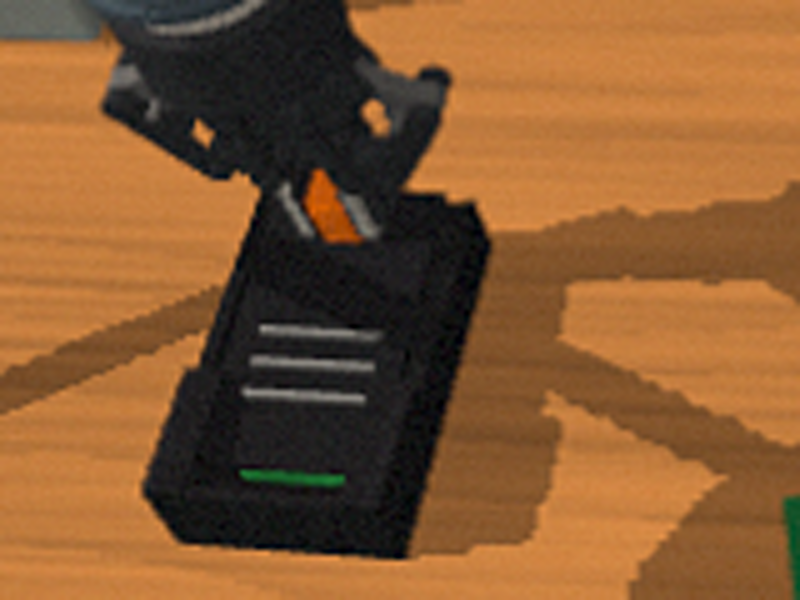

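Call:
move_arm:
  rows: "0 -0.5 0.03 0 0 0 0;0 -0.5 0.03 0 0 0 0;0 -0.5 0.03 0 0 0 0;0 0 0 0 0 0 0;0 0 0 0 0 0 0"

```text
time_s: 6.5
eef_pos: [0.4256, -0.2708, 0.12]
eef_rot: [-0.029, 0.716, 0.697, -0.028]
wrist_force: [-0.5, 0.3, -1.5]
opening: 0.195
```

Call:
move_arm:
  rows: "0 -0.5 0.02 0 0 0 0;0 -0.5 0.02 0 0 0 0;0 -0.5 0.02 0 0 0 0;0 -0.5 0.02 0 0 0 0;0 0 0 0 0 0 0"

```text
time_s: 7.0
eef_pos: [0.4053, -0.2702, 0.1207]
eef_rot: [-0.028, 0.716, 0.697, -0.027]
wrist_force: [-0.0, 0.5, -1.3]
opening: 0.196
```

```bash
python3 go.py .4455 -.2723 .066 88.5 4.5; python3 -c "
from h import *
c=ctrl.camera('scene'); cv2.imwrite('pics/s6.png',cv2.resize(c['color'][160:280,110:270],(800,600),interpolation=2))"
```

```text
t 7.0 pos [ 0.4053 -0.2702  0.1207] grasp [ 0.4011 -0.2701  0.067 ] yaw 88.48 toolz [-0.079   0.0025 -0.9969] open 0.196 F [-0.05  0.47 -1.26]
d cm [-0.1   4.44 -0.25] rot deg [-0.03 -0.02 -0.02]
```

View pics/s6.png

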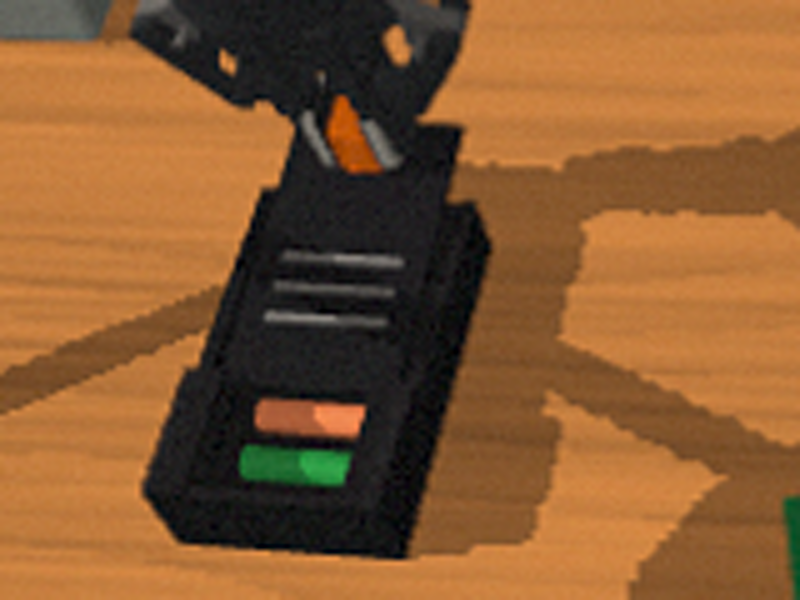

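Call:
move_arm:
  rows: "0 -0.6 0.02 0 0 0 0;0 -0.6 0.02 0 0 0 0;0 -0.6 0.02 0 0 0 0;0 -0.6 0 0 0 0 0;0 -0.4 -1 0 0 0 0;0 0 -3 0 0 0 0;0 0 -3 0 0 0 0;0 0 -3 -1.5 0 0 0;0 0 0 -1.5 0 0 0;0 0 0 -1.5 0 0 0;0 0 0 0 0 0 0;0 0 0 0 0 0 0"

```text
time_s: 8.25
eef_pos: [0.3851, -0.2693, 0.2209]
eef_rot: [-0.001, 0.716, 0.698, -0.0]
wrist_force: [-0.5, -0.4, -1.0]
opening: 0.198
```

```bash
python3 go.py .547 .011 .07 88.5 0; python3 -c "
from h import *
c=ctrl.camera('scene'); cv2.imwrite('pics/s7.png',c['color'])"
```

```text
t 8.25 pos [ 0.3851 -0.2693  0.2209] grasp [ 0.385  -0.2692  0.167 ] yaw 88.47 toolz [-0.0019  0.0019 -1.    ] open 0.198 F [-0.47 -0.39 -0.98]
d cm [28.43 15.46  9.73] rot deg [-0.11 -0.11 -0.03]
```

View pics/s7.png

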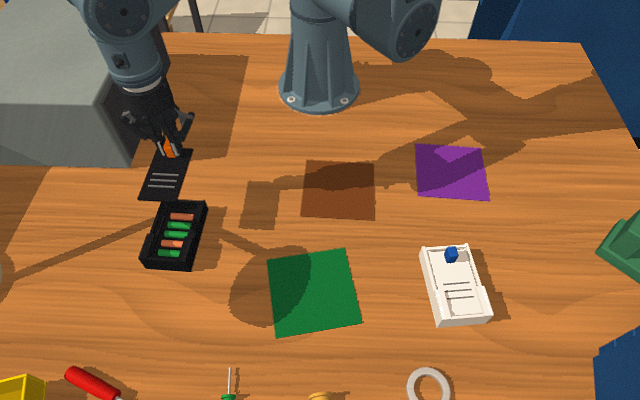

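The lid is free and held level at scene (165,175). The tray is open with its cells visible at (173,235). Next it goes over the green mat.

Call:
move_arm:
  rows: "2 1 0 0 0 0 0;3.5 1.9 0 0 0 0 0;3.8 2.1 0 0 0 0 0;3.8 2.1 0 0 0 0 0;3.8 2.1 0 0 0 0 0;3.8 2.1 0 0 0 0 0;3.8 2.1 0 0 0 0 0;2.9 1.5 0 0 0 0 0;1 0.6 0 0 0 0 0;0 0 3 0 0 0 0;0 0 3 0 0 0 0;0 0 0 0 0 0 0;0 0 0 0 0 0 0"

```text
time_s: 9.6
eef_pos: [0.5477, 0.0096, 0.1616]
eef_rot: [-0.001, 0.716, 0.698, -0.001]
wrist_force: [0.3, 0.0, -0.6]
opening: 0.195
```

```bash
python3 go.py .547 .011 .0305 88.5 0; python3 -c "
from h import *
c=ctrl.camera('scene'); cv2.imwrite('pics/s8.png',c['color'])"
```

```text
t 9.6 pos [0.5477 0.0096 0.1616] grasp [0.5476 0.0096 0.1077] yaw 88.48 toolz [-2.6e-03  2.0e-04 -1.0e+00] open 0.195 F [ 0.28  0.05 -0.64]
d cm [ 0.14 -0.06  7.72] rot deg [-0.15 -0.01 -0.02]
```

View pics/s8.png

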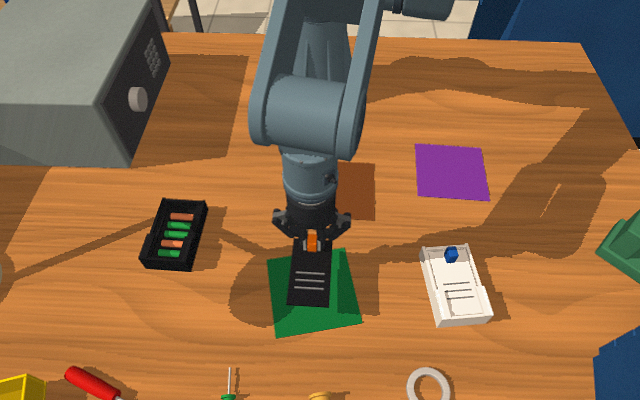

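The lid is held over the green mat at (310,280). I lower 7.2 cm, then check the force.

Call:
move_arm:
  rows: "0 0 2.5 -0.1 0 0 0;0 0 2.5 0 0 0 0;0 0 1.4 0 0 0 0;0 0 0.5 0 0 0 0;0 0 0.3 0 0 0 0;0 0 0 0 0 0 0;0 0 0 0 0 0 0"

```text
time_s: 10.35
eef_pos: [0.5492, 0.0098, 0.0912]
eef_rot: [0.001, 0.716, 0.698, 0.001]
wrist_force: [-0.0, -0.0, -1.0]
opening: 0.198
```

```bash
python3 go.py .547 .011 .0305 88.5 0; python3 -c "
from h import *
c=ctrl.camera('scene'); cv2.imwrite('pics/s9.png',cv2.resize(c['color'][220:350,230:400],(800,600),interpolation=2))"
```

```text
t 10.35 pos [0.5492 0.0098 0.0912] grasp [0.5493 0.0098 0.0373] yaw 88.5 toolz [ 3.5e-03 -4.0e-04 -1.0e+00] open 0.198 F [-0.04 -0.   -0.97]
d cm [ 0.11 -0.22  0.68] rot deg [0.2  0.02 0.  ]
```

View pics/s9.png

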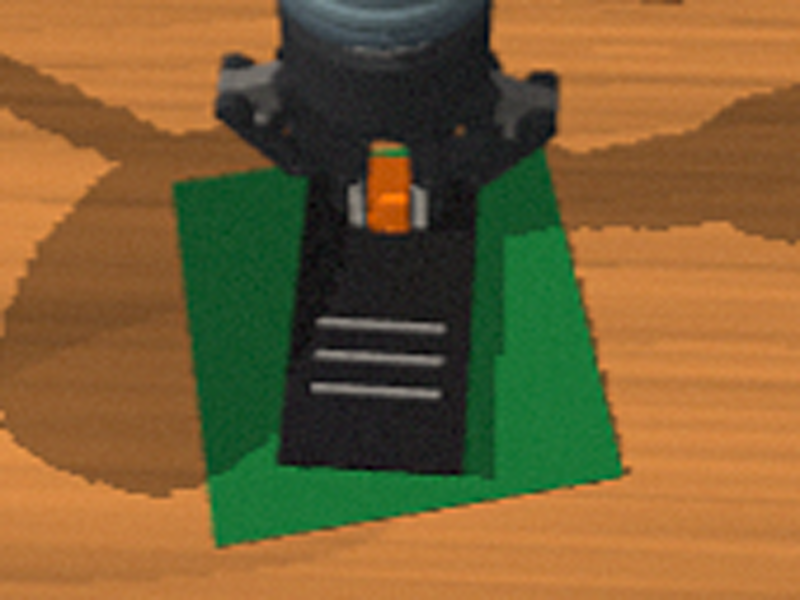

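Still in the air: 1 N of weight on the wrist. Lowering gently to contact.

Call:
move_arm:
  rows: "0 0 0.3 0 0 0 0;0 0 0.2 0 0 0 0;0 0 0.1 0 0 0 0;0 0 0 0 0 0 0;0 0 0 0 0 0 0"

```text
time_s: 10.9
eef_pos: [0.5484, 0.01, 0.0844]
eef_rot: [0.001, 0.716, 0.698, 0.001]
wrist_force: [-3.1, 0.3, 4.7]
opening: 0.198
```

```bash
python3 go.py .547 .011 .0305 88.5 0
```

```text
t 10.9 pos [0.5484 0.01   0.0844] grasp [0.5485 0.01   0.0305] yaw 88.51 toolz [ 1.5e-03 -1.0e-04 -1.0e+00] open 0.198 F [-3.15  0.31  4.71]
d cm [ 0.09 -0.14  0.  ] rot deg [0.09 0.   0.01]
```

Call:
move_arm:
  rows: "0 0 0 0 0 0 0.3;0 0 0 0 0 0 0.5;0 0 0 0 0 0 0.5;0 0 0 0 0 0 0.5;0 0 -2 0 0 0 0.5;0 0 -4 0 0 0 0.5;0 0 -4 0 0 0 0.5;0 0 -4 0 0 0 0.5;0 -3 -3 0 0 0 0.5;0 -4 0 0 0 0 0.5;0 -4 0 0 0 0 0.5;0 0 0 0 0 0 0.5;0 0 0 0 0 0 0.5"

```text
time_s: 12.2
eef_pos: [0.4379, 0.0129, 0.2543]
eef_rot: [0.001, 0.716, 0.698, 0.001]
wrist_force: [0.0, -0.6, -0.1]
opening: 0.5
```

```bash
python3 - <<'E'
from fit import *
c=ctrl.camera('scene'); cv2.imwrite('pics/s10.png',c['color'])
t=ctrl.camera('top'); cv2.imwrite('pics/t10.png',t['color'])
for n in('scene','top'):
    for q in('black_lid_mid','white_lid_mid'): print(n,q,[(np.round(r['bbox']).tolist(),round(r['confidence'],2)) for r in ctrl.look_for(n,q)])
for k,cc,w in(('s',c,(255,235,375,345)),('t',t,(265,90,365,185))):
    hsv=cv2.cvtColor(cc['color'],cv2.COLOR_BGR2HSV)
    m=((cc['color'].max(2)<62)&(hsv[...,1]<140)).astype(np.uint8); z=np.zeros((400,640));z[w[1]:w[3],w[0]:w[2]]=m[w[1]:w[3],w[0]:w[2]]
    print(k,z.sum(),fit([cc],[z],[box(-.064,.064,-.036,.036,.003,.008)],[.595,.01,-.026]))
E
python3 go.py .547 .011 .0305 88.5 0
```

```text
scene black_lid_mid [([290.0, 254.0, 332.0, 328.0], 0.78)]
scene white_lid_mid [([430.0, 244.0, 484.0, 317.0], 0.91)]
top black_lid_mid [([297.0, 117.0, 327.0, 128.0], 0.6)]
top white_lid_mid [([194.0, 117.0, 226.0, 171.0], 0.78)]
s 2047.0 (array([ 0.59591674,  0.00660555, -0.02366941]), np.float64(0.20082760998879273))
t 348.0 (array([ 0.61525058,  0.00699347, -0.02342774]), np.float64(3.1946472842010367))
t 12.5 pos [0.4389 0.0127 0.2539] grasp [0.439  0.0127 0.2   ] yaw 88.5 toolz [ 0.0016  0.     -1.    ] open 0.499 F [ 0.52 -0.51  0.11]
d cm [ 0.11 10.79 16.97] rot deg [ 0.09 -0.    0.  ]
```

View pics/s10.png

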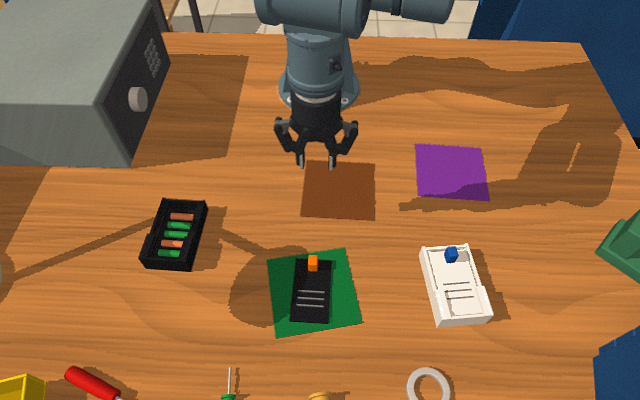

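View pics/t10.png

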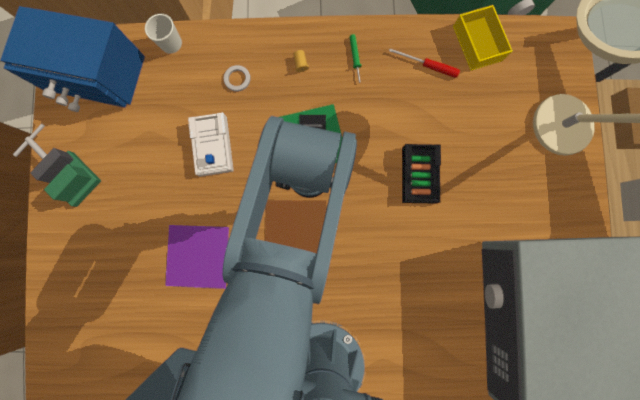

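The lid lies flat on the green mat at scene (312,290), pull up. The white tray's box is unchanged, and the arm touches nothing. Handing in.

```bash
python3 -c "
from h import *
print(ctrl.hand_in())"
```

```text
the job is handed in; nothing more can be done
None
```

I opened the black tray and laid its lid on the green mat, then handed the job in at about 12.5 s. No verdict was reported.

I gripped the orange pull and tilted that end up about 4.5°. I slid the lid more than 50 mm out over the stop lip, pausing partway while its far end was still in the grooves. Then I lifted it away, levelled it and set it down pull upwards.

**What the last checks showed:**
- **Lid position:** the scene camera puts the lid's middle at about (0.596, 0.007), a few mm from the mat's middle at (0.594, 0.010). It looks flat in the picture.
- **White tray:** it is still shut, and the detector's box for its lid has not moved by more than about 3 px in either view.
- **Robot:** the gripper is well clear, with the wrist force close to zero.

**What failed or disagreed:**
- **Top view of the lid:** the arm covered most of the lid in the last top picture, so that fit (x about 0.615) was poor and I left it out. The final lid position rests on the scene camera alone.
- **Tray position at the start:** the two cameras differed by about 4.5 mm in y on the tray and about 2 mm on the pull. The grasp still worked.

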